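# Slide the vial rack home on its rails and press load

### The job

Push the vial rack with the fingertips along its rails, away from the robot, until you feel it drop level into its locating notches; never pick it up. Once it has dropped in, press the blue load button beside the rails fully down and let it go. Leave the bottle, jar and beaker standing where they are.

Things in the scene. Friction and masses are not known exactly. Their poses are not given: they have to be found in the camera images.
- bay: White loading bay fixed to the bench: base plate 310 x 150 mm, 20 mm thick, with grey side guides 124 mm apart inside, their tops 54 mm above the bench, from 125 mm before the origin to 155 mm beyond it along x. Origin: centre of the underside, on the bench. Its x axis is the slide direction, away from the robot; y left; z up.
- bay_rails (a point): Point 32 mm above the bay's origin, level with the tops of the steel tracks. The tracks have four 6 mm deep notches, one per foot of the rack, seen as short dark gaps. Their place varies: the rack drops in with its origin between 36 and 64 mm beyond this point along the bay's x. About 25 mm farther a bar ends the rails. A rack rushed above 0.1 m/s may skip the notches.
- rack: Loose pale grey vial rack, 110 mm along x, 120 mm wide, 0.3 to 0.6 kg, blue-capped vials fixed in it. Origin: centre, level with the soles of its four feet; its x lies along the bay's x. Solid block from 8 to 38 mm above the origin, caps to 49 mm. At the start the origin is 32 mm above the bench, 60 to 110 mm short of the notches; dropped in, 26 mm above the bench.
- rack_top (a point): Centre of the tops of the vial caps, 49 mm above the rack's origin. The rack slides with plain friction (2 to 6 N; the bump of first contact can reach 10 N) and 2 mm of play to each guide; at the notches it falls 6 mm, and then a push of 10 to 20 N does not move it on.
- rack_push (a point): Middle of the blue-striped upright face of the rack nearest the robot (the face to push, looking to the rack's -x; 120 mm wide, 30 mm high; this point is 18 mm above the rack's origin and 56.5 mm from it). The space before this face, between the guides, is open down to the tracks.
- load_button_top (a point): Centre of the top of the round blue push button (28 mm across, in a black housing on a white pedestal 60 x 56 x 40 mm at the left of the bay). It is pressed straight down.
- load_button (a joint): Travel of the load button: 0 up, 0.006 m fully down; a spring of about 4 N at the bottom brings it back.
- reagent_bottle: Bystander: milky bottle with blue cap, 60 mm across, 130 mm tall, right of the bay. Origin: centre of the underside.
- amber_jar: Bystander: small amber jar with black cap, 44 mm across, 65 mm tall, right of the bay. Origin: centre of the underside.
- beaker: Bystander: glass beaker, 64 mm across, 80 mm tall, at the left, beyond the button. Origin: centre of the underside.
Things that resemble listed ones, but are neither listed nor needed, are in the scene too. Of the things that look like the rack, the smaller one is meant. Leave any green look-alike of the part that bears load_button_top alone.

How it is judged (in metres and radians):
On the way, in this order (a step that is already met when the one before it is completed fails the run):
1. the rack has dropped level into its notches (z of rack in the frame of bay between 0.022 and 0.0285 m and angle between rack's own z axis and vertical below 0.03 rad and x of rack in the frame of bay between 0.028 and 0.072 m and y of rack in the frame of bay between -0.008 and 0.008 m), for 0.2 s.
2. the load button is pressed fully down (value of joint load_button above 0.0045 m), for 0.05 s.
At the end, for the whole second after the job is handed in: The rack sits level (within 0.03 rad) in its notches, its origin 22 to 28.5 mm above the bench, 28 to 72 mm along the bay and within 8 mm of its centre line, at rest; the button has been pressed at least 4.5 mm after that and is up again (under 2 mm) (all of step 1 and linear speed of rack below 0.01 m/s and value of joint load_button below 0.002 m); the robot touches nothing.
It fails at once if the rack is lifted more than 10 mm off its rails (z of rack in the frame of bay above 0.042 m).
It fails at once if the rack is tipped (angle between rack's own z axis and vertical above 0.2 rad).
It fails at once if the button is pressed before the rack has dropped in (value of joint load_button above 0.003 m and z of rack in the frame of bay above 0.0295 m).
It fails at once if the bottle, jar or beaker is moved by more than 25 mm or tipped (distance of any of reagent_bottle, amber_jar, beaker from where it was at the start of the episode above 0.025 m or angle between any of reagent_bottle, amber_jar, beaker's own z axis and vertical above 0.4 rad).
It also fails if it takes over 51 s, if anything falls off the work surface, if the arm or the gripper's body presses on something with over 40 N, if the wrist force passes 120 N, or if a joint passes its speed limit or range.

### The arm

A 6-joint arm with a two-finger parallel gripper is mounted at the origin on the work surface. World frame = base frame: x ahead of the robot, y to its left, z up, the work surface at z = 0. Lengths are in mm, angles in rad, forces in N, time in s.
With the tool pointing down it reaches from about 300 to 775 mm from the base axis. Payload 14.6 kg.
Tool frame: the origin (TCP) lies between the finger pads; the fingertips stand 17 mm ahead of it and the grasp point (between the pads) lies 2 mm behind it (manip.tip_reach is the distance from the TCP to the fingertips, in mm); z points along the fingers, y is the line along which they close (so a half turn about z gives the same grasp; the last joint's range is limited). The gripper opens to 94 mm and grips with 3 to 60 N. Pads are 16 mm wide; open, the fingers measure 119 mm over their backs; the gripper's body (75 mm by 177 mm) begins 78 mm behind the grasp point.
Start: joints at [1.16, 0.3, 1.521, -0, 1.321, -0.067], TCP at [185.384, 517.805, 222.446] pointing down, gripper open.
Joint ranges: [-3.03, 3.03], [-0.79, 2.21], [0.23, 2.52], [-1.04, 4.18], [0, 3.07], [-2.55, 2.55]. Speed limits (rad/s): [2.22, 2.22, 2.57, 3.14, 3.14, 3.14].

### API

Orientations are given as [roll, pitch, yaw] about the fixed x, y, z axes, in that order (R = Rz(yaw) Ry(pitch) Rx(roll)).
In Python, from cell import manip, viewer gives the robot as it stands.
- The arm moves only by the tool apply_moves, never from a script. Its argument "moves" is a list of rows, each a list of 3 entries, a list of its own where there are three numbers: the shift along the tool's x, y, z each as a share of 0.25 m, from -1 to 1, then the turn, a rotation vector about the tool's x, y, z each as a share of pi rad, from -1 to 1, then the closure, from 0 (fully open) to 1 (shut). In form: [[[dx, dy, dz], [wx, wy, wz], grip], ...]. A call has 1 to 12 rows; each row is the pose to reach, as a shift and turn from the pose commanded when the call began, along the tool's axes at that moment, turning the shorter way round; what a row does not reach only later rows make up. A row lasts 1/12 s, in which the tool goes at most 41.7 mm and 7.16 degrees, less where a joint would pass 70% of its speed; a pose out of reach is approached as far as the arm can. A call with a number of a shift or a turn outside -1 to 1 is refused whole. A call with a gripper value outside its range is refused whole. The fingers move at their own pace and stop on an object; "squeeze" is the grip in N (left out, the last holds). Time passes only in rows, so rows that repeat a pose let the fingers close. It gives the time, the measured TCP pose, the force, the opening and the grip force at its end, in the units of the state.
- manip.read_state(): the state, without advancing time (a new reading comes with each control period).
- viewer.camera(name): name is "scene" or "top" or "wrist"; returns the picture (480x640x3 uint8, blue, green, red); there is no depth.
- viewer.camera_info(name): a dict with "camera_matrix" (3x3 intrinsics, pixels), "R" (3x3) and "t" (3): a world point X has camera coordinates R X + t. Camera axes: x right, y down, z forward; pixel columns grow to the right and rows downward; lengths in mm; the calibration is good to about 2 mm. A picture is of the moment at which its call begins: read the wrist's pose just before it. camera_info takes no time and is no camera call; for the wrist camera it gives the pose at the moment of the call.
- manip.sign_off(): hands the job in; it is judged then, once.
The state is a dict: "clock": time; "joints": joint angles; "qd": joint speeds; "effort": joint torques, N m; "eef_pos": TCP position; "eef_rot": TCP orientation; "wrist_force": force on the tool from outside, world axes, zero at the start; "moment": the same for the moment, N m; "finger_gap": finger opening in mm; "finger_force": force on a finger pad.
Only numpy, scipy, OpenCV 4.12 (cv2) and the standard library are available. Lean on these libraries where they do the work, as an engineer would, in place of code of your own. Each camera call takes 0.05 s, during which the arm holds its last target. There are 200 camera calls.

## Working session

There is one attempt and no reset: what is moved stays moved. The work goes in short steps, Python scripts to look and compute and a tool call to move; the robot and the scene stay as the last step left them, time stands still between calls to the robot, and variables do not carry over. Pictures are saved under pics/ and viewed, at most 10 in all, crops included, and the job is handed in when it is done.

Besides the shell and the picture viewer there is one more tool, called after "Request:" as name(argument=value, ...), one argument or row to a line, values as JSON. apply_moves: Moves the arm, as the interface text tells. Shift numbers are shares of 0.25 m and turn numbers shares of pi rad, none past 1 either way. Its arguments: {"type":"object","properties":{"moves":{"type":"array"},"squeeze":{"type":"number"}},"required":["moves"]}

```bash
mkdir -p pics; python3 - <<'E'
from cell import manip, viewer
import cv2
print(manip.read_state())
for n in("top","scene"):
    im=viewer.camera(n); cv2.imwrite(f"pics/{n}0.png",im); i=viewer.camera_info(n); print(n,i)
E
```

```text
{'clock': 0.0, 'joints': array([ 1.16040608e+00,  3.00477993e-01,  1.52157840e+00,  4.54490539e-05,
        1.32073600e+00, -6.65829029e-02]), 'qd': array([ 2.47206611e-05, -1.07313015e-03, -1.13468489e-03, -1.84557791e-03,
       -9.74183114e-04,  1.48941889e-03]), 'effort': array([ 6.46163589e-04, -5.31802905e+01, -3.52740061e+01,  7.08806422e-02,
        2.44899967e-02, -1.31711677e-04]), 'eef_pos': array([185.27382375, 517.58845584, 221.88368281]), 'eef_rot': array([-3.14039850e+00, -1.23747640e-04,  2.79777396e+00]), 'wrist_force': array([ 7.89903174e-01, -1.47960904e+00,  1.45064289e-03]), 'moment': array([-0.0448242 ,  0.03349789, -0.03403313]), 'finger_force': 0.0, 'finger_gap': 93.76822493649469}
top {'camera_matrix': array([[616.66726517,   0.        , 316.02708019],
       [  0.        , 616.66726517, 235.9657171 ],
       [  0.        ,   0.        ,   1.        ]]), 'R': array([[ 0.00796134, -0.99955674, -0.02868692],
       [-0.99174091, -0.00422014, -0.12818799],
       [ 0.12801011,  0.02947054, -0.99133491]]), 't': array([ -35.964342  ,  611.23468766, 1105.81777428])}
scene {'camera_matrix': array([[523.9226217 ,   0.        , 312.12363659],
       [  0.        , 523.9226217 , 234.6200758 ],
       [  0.        ,   0.        ,   1.        ]]), 'R': array([[ 0.39171828,  0.9200805 , -0.00294306],
       [ 0.68167016, -0.29236203, -0.67070875],
       [-0.61796648,  0.26072268, -0.74171498]]), 't': array([-216.14214267, -405.8864428 , 1453.21210396])}
```

View pics/top0.png

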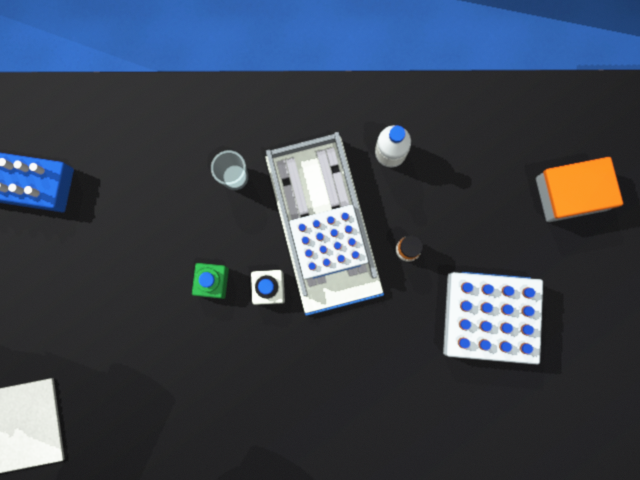

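View pics/scene0.png

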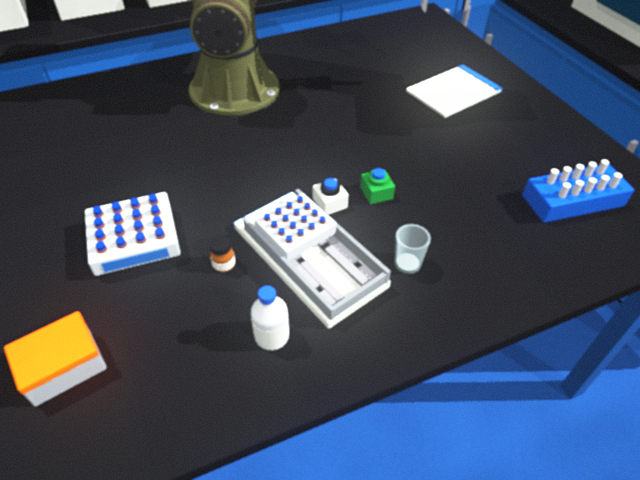

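The top view shows the bay around (325,225), with the rack's caps at (297–356, 215–268) and two notches at (287,182) and (334,168). The white-pedestal button is at (266,287); the green look-alike at (208,281) is to be left alone. The beaker is at (229,170), the jar at (408,249) and the bottle at (393,146).

```bash
cat > h.py <<'E'
import numpy as np, cv2
from cell import manip, viewer
def ray(i,u,v):
    d=np.linalg.inv(i["camera_matrix"])@[u,v,1.]; R=i["R"]; return -R.T@i["t"],R.T@d
def onz(i,p,z):
    c,d=ray(i,*p); return c+d*(z-c[2])/d[2]
def tri(i1,p1,i2,p2):
    c1,d1=ray(i1,*p1);c2,d2=ray(i2,*p2)
    s=np.linalg.lstsq(np.c_[d1,-d2],c2-c1,rcond=None)[0]
    a,b=c1+s[0]*d1,c2+s[1]*d2; return (a+b)/2,np.linalg.norm(a-b)
def blobs(im,x0,y0,x1,y1,amin=12):
    h=cv2.cvtColor(im,cv2.COLOR_BGR2HSV)
    m=cv2.inRange(h,(100,130,50),(125,255,255))
    k=np.zeros_like(m);k[y0:y1,x0:x1]=m[y0:y1,x0:x1]
    n,_,s,c=cv2.connectedComponentsWithStats(k)
    return [(c[j],s[j,4]) for j in range(1,n) if s[j,4]>=amin]
E
python3 - <<'E'
from h import *
T=viewer.camera_info("top");S=viewer.camera_info("scene")
t=cv2.imread("pics/top0.png");s=cv2.imread("pics/scene0.png")
ct=blobs(t,288,208,364,274);cs=blobs(s,258,190,330,246)
P=np.array([onz(T,c,81)for c,_ in ct]);Q=np.array([onz(S,c,81)for c,_ in cs])
print(len(P),[a for _,a in ct],P.mean(0),len(Q),[a for _,a in cs],Q.mean(0))
r=cv2.minAreaRect(P[:,:2].astype(np.float32));print("caprect",r)
r=cv2.minAreaRect(Q[:,:2].astype(np.float32));print("caprect scene",r)
bt=blobs(t,250,270,285,305);bs=blobs(s,318,172,346,196);print(bt,bs)
print("button",tri(T,bt[0][0],S,bs[0][0]))
for z in(50,55,60):print(onz(T,bt[0][0],z),onz(S,bs[0][0],z))
for n,p,z in[("nearL",(306,313),20),("nearR",(383,295),20),("n1",(287,182),32),("n2",(334,168),32),("n3",(335,210),32),("guideFL",(267,152),54),("guideFR",(339,134),54),("bottlecap",(397,133),130),("jar",(409,246),65),("beaker",(228,163),80)]:print(n,onz(T,p,z).round(1))
cv2.imwrite("pics/crop.png",cv2.resize(t[120:320,240:400],None,fx=3,fy=3,interpolation=cv2.INTER_CUBIC)[:600])
E
```

```text
16 [np.int32(31), np.int32(31), np.int32(29), np.int32(31), np.int32(30), np.int32(31), np.int32(32), np.int32(29), np.int32(31), np.int32(31), np.int32(29), np.int32(30), np.int32(30), np.int32(31), np.int32(30), np.int32(31)] [597.92663831 -55.3629282   81.        ] 16 [np.int32(18), np.int32(19), np.int32(18), np.int32(21), np.int32(21), np.int32(17), np.int32(19), np.int32(22), np.int32(19), np.int32(19), np.int32(20), np.int32(20), np.int32(21), np.int32(21), np.int32(21), np.int32(19)] [601.53830215 -58.15707731  81.        ]
caprect ((598.006591796875, -55.454830169677734), (72.12689971923828, 80.17008972167969), 15.031002044677734)
caprect scene ((601.5680541992188, -58.32789993286133), (72.20037078857422, 79.69602966308594), 14.828974723815918)
[(array([265.34545455, 286.20909091]), np.int32(220))] [(array([330.05  , 183.5875]), np.int32(160))]
button (array([516.62399092,  57.47424982,  55.90329144]), np.float64(2.1218250157323513))
[517.25219751  59.14004196  50.        ] [510.54744071  59.21810957  50.        ]
[517.01929753  58.58333681  55.        ] [515.50661271  56.84790836  55.        ]
[516.78639755  58.02663166  60.        ] [520.46578472  54.47770715  60.        ]
nearL [469.5 -14.2  20. ]
nearR [ 503.8 -157.    20. ]
n1 [715.   23.7  32. ]
n2 [742.2 -65.   32. ]
n3 [661.6 -67.2  32. ]
guideFL [767.3  60.2  54. ]
guideFR [801.9 -74.1  54. ]
bottlecap [ 780.7 -174.3  130. ]
jar [ 590.5 -200.7   65. ]
beaker [739.7 128.3  80. ]
```

View pics/crop.png

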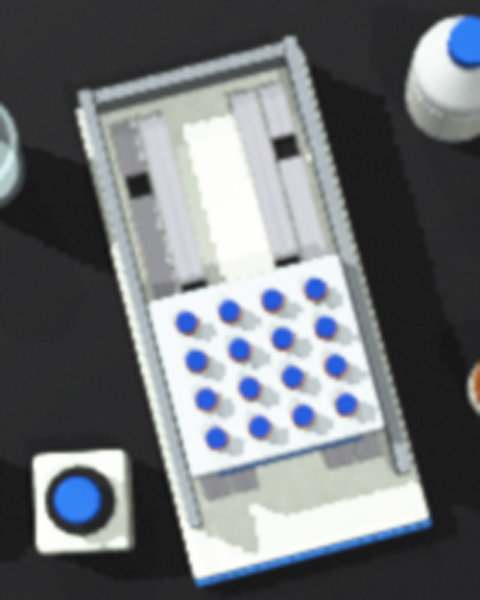

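The crop shows the slide direction running up the picture. Two outer gaps sit at crop (139,185) and (286,147), and two inner gaps just beyond the rack's far edge. Bay yaw is about 0.26 rad and the rack origin is about (599.5, -56.5). The button top is at about (517, 57.5, 57).

Request:
apply_moves(
  moves=[
    [[-0.98,-0.84,0],[0,0,0],0.4],
    [[-0.98,-0.84,0],[0,0,0],0.4],
    [[-0.98,-0.84,0],[0,0,0],0.4],
    [[-0.98,-0.84,0],[0,0,0],0.4],
    [[-0.98,-0.84,0],[0,0,0],0.4],
    [[-0.98,-0.84,0],[0,0,0],0.4],
    [[-0.98,-0.84,0],[0,0,0],0.4],
    [[-0.98,-0.84,0],[0,0,0],0.4],
    [[-0.98,-0.84,0],[0,0,0],0.4],
    [[-0.98,-0.84,0],[0,0,0],0.4],
  ],
)

```text
clock: 0.93
eef_pos: [345.8, 236.5, 222.4]
eef_rot: [-3.142, -0.0, 2.795]
wrist_force: [-0.0, 0.2, 0.3]
finger_gap: 56.6
finger_force: 0.0
```

Request:
apply_moves(
  moves=[
    [[-0.98,-0.84,0.1],[0,0,-0.193],0.4],
    [[-0.98,-0.84,0.1],[0,0,-0.193],0.4],
    [[-0.98,-0.84,0.1],[0,0,-0.193],0.4],
    [[-0.98,-0.84,0.1],[0,0,-0.193],0.4],
    [[-0.98,-0.84,0.1],[0,0,-0.193],0.4],
    [[-0.98,-0.84,0.1],[0,0,-0.193],0.4],
    [[-0.98,-0.84,0.1],[0,0,-0.193],0.4],
    [[-0.98,-0.84,0.1],[0,0,-0.193],0.4],
    [[-0.98,-0.84,0.1],[0,0,-0.193],0.4],
    [[-0.98,-0.84,0.1],[0,0,-0.193],0.4],
    [[-0.98,-0.84,0.1],[0,0,-0.193],0.4],
    [[-0.98,-0.84,0.1],[0,0,-0.193],0.4],
  ],
)

```text
clock: 1.93
eef_pos: [504.9, -41.4, 197.2]
eef_rot: [3.141, -0.001, -2.878]
wrist_force: [0.1, 0.6, -1.0]
finger_gap: 56.2
finger_force: 0.0
```

Request:
apply_moves(
  moves=[
    [[0.02,-0.156,0],[0,0,0],0.4],
    [[0.02,-0.156,0.1],[0,0,0],0.4],
    [[0.02,-0.156,0.2],[0,0,0],0.4],
    [[0.02,-0.156,0.3],[0,0,0],0.4],
    [[0.02,-0.156,0.38],[0,0,0],0.4],
    [[0.02,-0.156,0.44],[0,0,0],0.4],
    [[0.02,-0.156,0.5],[0,0,0],0.4],
    [[0.02,-0.156,0.545],[0,0,0],0.4],
    [[0.02,-0.156,0.545],[0,0,0],0.4],
    [[0.02,-0.156,0.545],[0,0,0],0.4],
  ],
)

```text
clock: 2.77
eef_pos: [510.4, -80.9, 61.4]
eef_rot: [3.141, -0.0, -2.878]
wrist_force: [-0.1, -0.9, 0.1]
finger_gap: 56.8
finger_force: 0.0
```

```bash
python3 - <<'E'
from h import *
cv2.imwrite("pics/top1.png",cv2.resize(viewer.camera("top")[120:320,240:440],None,fx=3,fy=3))
E
```

```text
(no output)
```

View pics/top1.png

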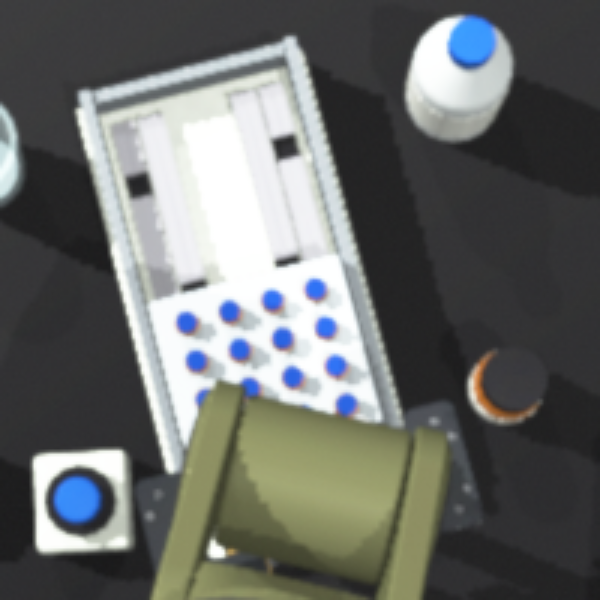

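The picture shows the gripper lined up behind the rack, clear of the button (crop (77,500)) and the jar. Next I push slowly.

Request:
apply_moves(
  moves=[
    [[-0.01,0,0],[0,0,0],0.4],
    [[-0.02,0,0],[0,0,0],0.4],
    [[-0.03,0,0],[0,0,0],0.4],
    [[-0.04,0,0],[0,0,0],0.4],
    [[-0.05,0,0],[0,0,0],0.4],
    [[-0.06,0,0],[0,0,0],0.4],
    [[-0.07,0,0],[0,0,0],0.4],
    [[-0.08,0,0],[0,0,0],0.4],
    [[-0.09,0,0],[0,0,0],0.4],
    [[-0.1,0,0],[0,0,0],0.4],
    [[-0.11,0,0],[0,0,0],0.4],
    [[-0.12,0,0],[0,0,0],0.4],
  ],
)

```text
clock: 3.82
eef_pos: [539.0, -74.0, 61.1]
eef_rot: [3.141, -0.002, -2.879]
wrist_force: [-6.6, -2.0, 4.6]
finger_gap: 56.3
finger_force: 3.4
```

Request:
apply_moves(
  moves=[
    [[-0.01,0,0],[0,0,0],0.4],
    [[-0.02,0,0],[0,0,0],0.4],
    [[-0.03,0,0],[0,0,0],0.4],
    [[-0.04,0,0],[0,0,0],0.4],
    [[-0.05,0,0],[0,0,0],0.4],
    [[-0.06,0,0],[0,0,0],0.4],
    [[-0.07,0,0],[0,0,0],0.4],
    [[-0.08,0,0],[0,0,0],0.4],
    [[-0.09,0,0],[0,0,0],0.4],
    [[-0.1,0,0],[0,0,0],0.4],
    [[-0.11,0,0],[0,0,0],0.4],
    [[-0.12,0,0],[0,0,0],0.4],
  ],
)

```text
clock: 4.82
eef_pos: [567.9, -66.3, 61.1]
eef_rot: [3.141, -0.002, -2.879]
wrist_force: [-6.1, -1.7, 4.5]
finger_gap: 56.3
finger_force: 3.3
```

Request:
apply_moves(
  moves=[
    [[-0.01,0,0],[0,0,0],0.4],
    [[-0.02,0,0],[0,0,0],0.4],
    [[-0.03,0,0],[0,0,0],0.4],
    [[-0.04,0,0],[0,0,0],0.4],
    [[-0.05,0,0],[0,0,0],0.4],
    [[-0.06,0,0],[0,0,0],0.4],
    [[-0.07,0,0],[0,0,0],0.4],
    [[-0.08,0,0],[0,0,0],0.4],
    [[-0.09,0,0],[0,0,0],0.4],
    [[-0.1,0,0],[0,0,0],0.4],
    [[-0.11,0,0],[0,0,0],0.4],
    [[-0.12,0,0],[0,0,0],0.4],
  ],
)

```text
clock: 5.82
eef_pos: [596.9, -58.5, 61.1]
eef_rot: [3.141, -0.002, -2.879]
wrist_force: [-6.9, -1.9, 3.9]
finger_gap: 56.6
finger_force: 3.4
```

```bash
python3 - <<'E'
from h import *
cv2.imwrite("pics/top2.png",cv2.resize(viewer.camera("top")[120:320,240:440],None,fx=3,fy=3))
E
```

```text
(no output)
```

View pics/top2.png

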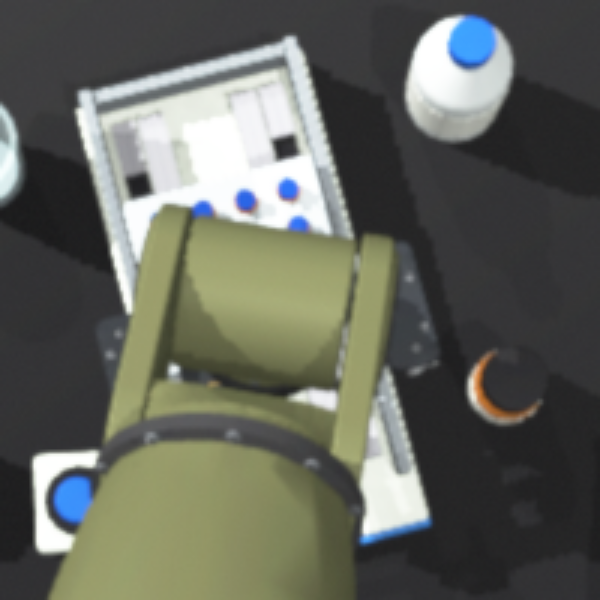

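The rack has moved on straight; its far edge is just short of the outer notches at crop (137,185) and (286,147). I continue in short steps.

Request:
apply_moves(
  moves=[
    [[-0.008,0,0],[0,0,0],0.4],
    [[-0.016,0,0],[0,0,0],0.4],
    [[-0.024,0,0],[0,0,0],0.4],
    [[-0.032,0,0],[0,0,0],0.4],
    [[-0.04,0,0],[0,0,0],0.4],
  ],
)

```text
clock: 6.28
eef_pos: [606.6, -55.9, 61.1]
eef_rot: [3.141, -0.002, -2.879]
wrist_force: [-5.6, -1.9, 4.0]
finger_gap: 56.3
finger_force: 3.2
```

Request:
apply_moves(
  moves=[
    [[-0.008,0,0],[0,0,0],0.4],
    [[-0.016,0,0],[0,0,0],0.4],
    [[-0.024,0,0],[0,0,0],0.4],
  ],
)

```text
clock: 6.53
eef_pos: [612.4, -54.4, 61.1]
eef_rot: [3.141, -0.001, -2.879]
wrist_force: [-6.1, -1.9, 3.9]
finger_gap: 56.2
finger_force: 3.2
```

Rack is at about bay x 39. I step on, checking the force each time.

Request:
apply_moves(
  moves=[
    [[-0.008,0,0],[0,0,0],0.4],
    [[-0.016,0,0],[0,0,0],0.4],
  ],
)

```text
clock: 6.7
eef_pos: [616.3, -53.3, 61.1]
eef_rot: [3.141, -0.001, -2.879]
wrist_force: [-6.5, -2.2, 3.2]
finger_gap: 56.2
finger_force: 3.2
```

Request:
apply_moves(
  moves=[
    [[-0.008,0,0],[0,0,0],0.4],
    [[-0.016,0,0],[0,0,0],0.4],
  ],
)

```text
clock: 6.87
eef_pos: [620.1, -52.3, 61.1]
eef_rot: [3.141, -0.002, -2.879]
wrist_force: [-6.0, -1.3, 4.7]
finger_gap: 56.6
finger_force: 3.2
```

Request:
apply_moves(
  moves=[
    [[-0.008,0,0],[0,0,0],0.4],
    [[-0.016,0,0],[0,0,0],0.4],
  ],
)

```text
clock: 7.03
eef_pos: [624.3, -51.1, 61.0]
eef_rot: [3.141, -0.001, -2.879]
wrist_force: [-1.3, 0.2, -1.2]
finger_gap: 56.2
finger_force: 0.4
```

Request:
apply_moves(
  moves=[
    [[0,0,0],[0,0,0],0.4],
    [[0,0,0],[0,0,0],0.4],
    [[-0.004,0,0],[0,0,0],0.4],
  ],
)

```text
clock: 7.28
eef_pos: [625.4, -50.8, 61.2]
eef_rot: [-3.142, 0.0, -2.879]
wrist_force: [-0.4, -0.3, 0.9]
finger_gap: 56.7
finger_force: 0.0
```

Request:
apply_moves(
  moves=[
    [[-0.004,0,0],[0,0,0],0.4],
    [[-0.004,0,0],[0,0,0],0.4],
  ],
)

```text
clock: 7.45
eef_pos: [626.5, -50.5, 61.3]
eef_rot: [-3.142, 0.0, -2.879]
wrist_force: [-0.4, 0.8, -1.0]
finger_gap: 56.4
finger_force: 0.0
```

Request:
apply_moves(
  moves=[
    [[-0.004,0,0],[0,0,0],0.4],
    [[-0.004,0,0],[0,0,0],0.4],
  ],
)

```text
clock: 7.62
eef_pos: [627.4, -50.3, 61.2]
eef_rot: [3.142, 0.0, -2.879]
wrist_force: [-0.4, 0.3, 0.3]
finger_gap: 56.6
finger_force: 0.0
```

```bash
python3 - <<'E'
from h import *
s=viewer.camera("scene");cv2.imwrite("pics/sc1.png",cv2.resize(s[150:340,210:430],None,fx=3,fy=3))
E
```

```text
(no output)
```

View pics/sc1.png

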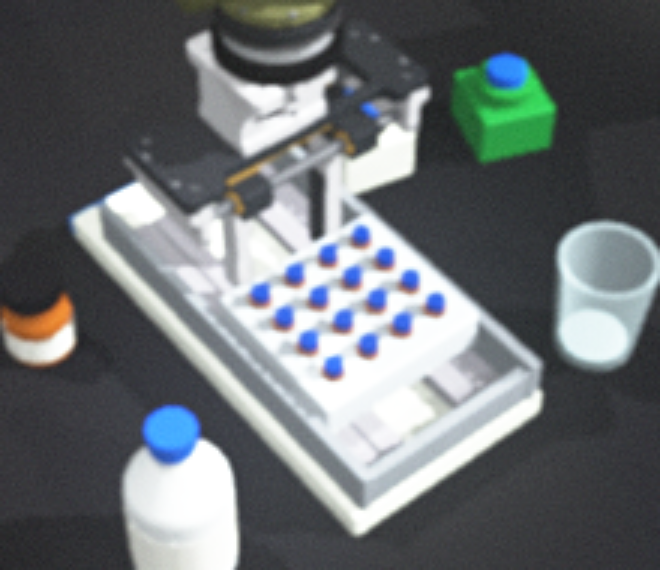

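The scene view shows the rack (caps at crop 260–435, 235–365) lying low and level between the guides, with the fingers just behind it. To confirm the drop, I push on gently and see whether it stays put.

Request:
apply_moves(
  moves=[
    [[-0.006,0,0],[0,0,0],0.4],
    [[-0.006,0,0],[0,0,0],0.4],
  ],
)

```text
clock: 7.83
eef_pos: [628.7, -50.0, 61.2]
eef_rot: [-3.142, -0.001, -2.879]
wrist_force: [-1.7, -0.5, 0.8]
finger_gap: 56.3
finger_force: 1.0
```

Request:
apply_moves(
  moves=[
    [[-0.004,0,0],[0,0,0],0.4],
    [[-0.004,0,0],[0,0,0],0.4],
  ],
)

```text
clock: 8.0
eef_pos: [629.5, -49.8, 61.2]
eef_rot: [3.142, -0.001, -2.879]
wrist_force: [-4.2, -0.8, 2.3]
finger_gap: 56.5
finger_force: 2.1
```

```bash
python3 - <<'E'
from h import *
S=viewer.camera_info("scene");T=viewer.camera_info("top")
s=cv2.imread("pics/sc1.png");s=cv2.resize(s,(220,190),interpolation=cv2.INTER_AREA)
f=np.zeros((480,640,3),np.uint8);f[150:340,210:430]=s
c=np.array([x for x,a in blobs(f,285,222,362,278,8)]);print(len(c))
for z in(75,81):
    P=np.array([onz(S,q,z)for q in c]);print(z,P.mean(0),cv2.minAreaRect(P[:,:2].astype(np.float32)))
E
```

```text
16
75 [692.75463117 -33.06524032  75.        ] ((692.7554321289062, -33.17237854003906), (72.15908813476562, 80.08219909667969), 15.137667655944824)
81 [697.41184843 -35.24839535  81.        ] ((697.41259765625, -35.35466766357422), (71.56595611572266, 79.42401123046875), 15.137696266174316)
```

Request:
apply_moves(
  moves=[
    [[-0.004,0,0],[0,0,0],0.4],
    [[-0.004,0,0],[0,0,0],0.4],
  ],
)

```text
clock: 8.17
eef_pos: [630.5, -49.5, 61.2]
eef_rot: [3.141, -0.0, -2.879]
wrist_force: [-3.4, -1.3, 1.8]
finger_gap: 56.2
finger_force: 2.1
```

Request:
apply_moves(
  moves=[
    [[-0.004,0,0],[0,0,0],0.4],
    [[-0.004,0,0],[0,0,0],0.4],
  ],
)

```text
clock: 8.33
eef_pos: [631.6, -49.2, 61.2]
eef_rot: [3.142, -0.0, -2.879]
wrist_force: [-4.1, -1.5, 2.7]
finger_gap: 56.3
finger_force: 2.0
```

Request:
apply_moves(
  moves=[
    [[-0.004,0,0],[0,0,0],0.4],
    [[-0.004,0,0],[0,0,0],0.4],
  ],
)

```text
clock: 8.5
eef_pos: [631.9, -49.1, 61.1]
eef_rot: [3.141, -0.002, -2.879]
wrist_force: [-9.7, -2.3, 6.1]
finger_gap: 56.4
finger_force: 5.0
```

Request:
apply_moves(
  moves=[
    [[-0.004,0,0],[0,0,0],0.4],
    [[-0.004,0,0],[0,0,0],0.4],
  ],
)

```text
clock: 8.67
eef_pos: [632.1, -49.1, 61.1]
eef_rot: [3.141, -0.004, -2.879]
wrist_force: [-17.3, -3.6, 8.9]
finger_gap: 56.3
finger_force: 8.8
```

The push now stops at 17 N, about 8 mm after the drop and well short of the bar, so the rack is held in its notches. Retreat and move above the button.

Request:
apply_moves(
  moves=[
    [[0.06,0,0],[0,0,0],0.4],
    [[0.12,0,0],[0,0,0],0.4],
    [[0.16,0,-0.1],[0,0,0],0.4],
    [[0.16,0,-0.25],[0,0,0],0.4],
    [[0.16,0,-0.4],[0,0,0],1],
    [[0.2,0.15,-0.45],[0,0,0],1],
    [[0.25,0.3,-0.45],[0,0,0],1],
    [[0.3,0.42,-0.45],[0,0,0],1],
    [[0.335,0.533,-0.45],[0,0,0],1],
    [[0.335,0.533,-0.35],[0,0,0],1],
    [[0.335,0.533,-0.25],[0,0,0],1],
    [[0.335,0.533,-0.25],[0,0,0],1],
  ],
)

```text
clock: 9.67
eef_pos: [516.4, 58.8, 120.2]
eef_rot: [3.14, -0.004, -2.878]
wrist_force: [-0.8, -0.8, -0.8]
finger_gap: 6.5
finger_force: 0.0
```

```bash
python3 - <<'E'
from h import *
s=viewer.camera("scene");t=viewer.camera("top");S=viewer.camera_info("scene");T=viewer.camera_info("top")
cv2.imwrite("pics/sc2.png",cv2.resize(s[150:340,210:430],None,fx=3,fy=3))
cs=np.array([x for x,a in blobs(s,285,222,362,278,8)]);ct=np.array([x for x,a in blobs(t,275,165,352,245,12)])
print(len(cs),len(ct))
for n,i,c in(("s",S,cs),("t",T,ct)):
  for z in(75,81):
    P=np.array([onz(i,q,z)for q in c]);print(n,z,P.mean(0)[:2],cv2.minAreaRect(P[:,:2].astype(np.float32))[1:])
if len(cs)==16==len(ct):print(tri(T,ct.mean(0),S,cs.mean(0)))
E
```

```text
16 16
s 75 [696.81315039 -31.95166656] ((71.7746810913086, 79.61306762695312), 15.056180000305176)
s 81 [701.43701003 -34.14397424] ((71.1847152709961, 78.95870971679688), 15.0562162399292)
t 75 [693.26497002 -29.10548854] ((72.17263793945312, 79.86255645751953), 15.134202003479004)
t 81 [692.01779912 -29.30676602] ((71.77850341796875, 79.42636108398438), 15.134198188781738)
(array([693.88422831, -29.7232314 ,  70.32627499]), np.float64(1.5978166388933972))
```

View pics/sc2.png

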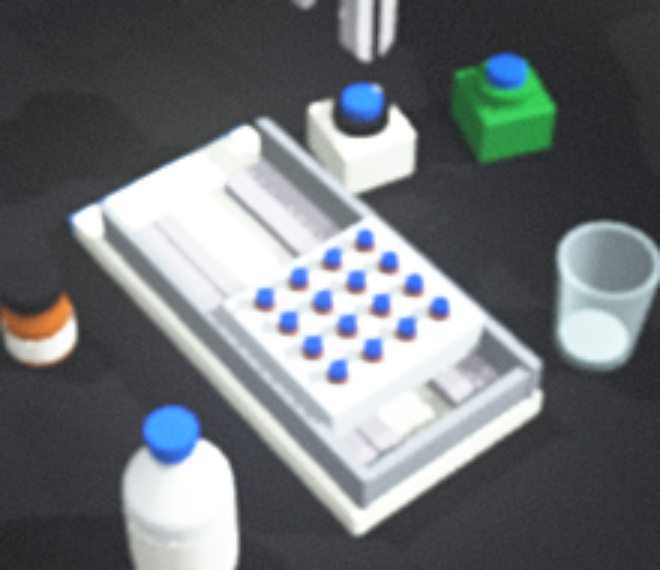

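Comparing both views against the initial bias gives cap tops at z ≈ 75 mm, so the rack has dropped in and is level. The closed fingers are above the white-pedestal button (crop (362,103)), and the bystanders have not moved. Now the press.

Request:
apply_moves(
  moves=[
    [[0,0,0.04],[0,0,0],1],
    [[0,0,0.08],[0,0,0],1],
    [[0,0,0.12],[0,0,0],1],
    [[0,0,0.144],[0,0,0],1],
    [[0,0,0.152],[0,0,0],1],
    [[0,0,0.16],[0,0,0],1],
  ],
)

```text
clock: 10.27
eef_pos: [518.1, 58.2, 83.3]
eef_rot: [3.142, -0.001, -2.879]
wrist_force: [-0.8, 0.2, 0.6]
finger_gap: 0.5
finger_force: 0.0
```

Request:
apply_moves(
  moves=[
    [[0,0,0.008],[0,0,0],1],
    [[0,0,0.012],[0,0,0],1],
  ],
)

```text
clock: 10.43
eef_pos: [518.2, 58.3, 80.7]
eef_rot: [-3.142, 0.0, -2.879]
wrist_force: [0.3, -0.1, 0.6]
finger_gap: 0.5
finger_force: 0.0
```

Request:
apply_moves(
  moves=[
    [[0,0,0.008],[0,0,0],1],
    [[0,0,0.012],[0,0,0],1],
  ],
)

```text
clock: 10.6
eef_pos: [518.3, 58.3, 77.8]
eef_rot: [-3.141, 0.001, -2.879]
wrist_force: [0.5, -0.0, 1.7]
finger_gap: 0.7
finger_force: 0.9
```

Request:
apply_moves(
  moves=[
    [[0,0,0.008],[0,0,0],1],
    [[0,0,0.012],[0,0,0],1],
  ],
)

```text
clock: 10.77
eef_pos: [518.3, 58.3, 74.8]
eef_rot: [-3.141, 0.001, -2.879]
wrist_force: [1.1, -0.3, 3.2]
finger_gap: 0.5
finger_force: 1.6
```

Request:
apply_moves(
  moves=[
    [[0,0,0.008],[0,0,0],1],
    [[0,0,0.012],[0,0,0],1],
  ],
)

```text
clock: 10.93
eef_pos: [518.6, 58.3, 72.8]
eef_rot: [-3.141, 0.001, -2.879]
wrist_force: [-8.2, 0.4, 25.4]
finger_gap: 0.4
finger_force: 13.0
```

Request:
apply_moves(
  moves=[
    [[0,0,0],[0,0,0],1],
    [[0,0,-0.05],[0,0,0],1],
    [[0,0,-0.15],[0,0,0],1],
    [[0,0,-0.3],[0,0,0],1],
    [[0,0,-0.4],[0,0,0],1],
    [[0,0,-0.4],[0,0,0],1],
    [[0,0,-0.4],[0,0,0],1],
  ],
)

```text
clock: 11.52
eef_pos: [518.4, 58.3, 172.4]
eef_rot: [-3.141, 0.002, -2.879]
wrist_force: [-0.2, -0.0, -0.0]
finger_gap: 0.5
finger_force: 0.0
```

```bash
python3 - <<'E'
from h import *
s=viewer.camera("scene");S=viewer.camera_info("scene")
c=np.array([x for x,a in blobs(s,285,222,362,278,8)]);print(len(c),np.mean([onz(S,q,75)for q in c],0))
print(blobs(s,318,172,346,196), manip.read_state()["wrist_force"])
print(manip.sign_off())
E
```

```text
16 [696.82007891 -31.92217995  75.        ]
[(array([330.06329114, 183.58860759]), np.int32(158))] [-0.82841545  0.59868045  0.05635888]
the job is handed in; nothing more can be done
None
```

The rack is seated level in its notches, the blue load button was pressed to its stop and came back up, the bottle, jar and beaker were left standing, and the job is handed in at about 11.6 s (no verdict was returned).

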